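Pump up the pressure filtration vessel

TASK

Bring the steel pressure filtration vessel up to pressure: first push the vent lever on its lid fully shut (a quarter turn clockwise), then press the pump knob in the middle of the lid down with full strokes, letting it spring right back up each time, until the indicator pin on the lid stands fully out. Finish with the vent shut and the knob up. Do not lift or shove the vessel or push the pin itself, and leave the glassware, bottles and boxes around it where they stand.

Things in the scene. Friction and masses are not known exactly. Their poses are not given: they have to be found in the camera images.
- filter_vessel: Loose steel pressure vessel, 4 kg: barrel 140 mm in diameter, lid 164 mm, its top face 144 mm above the bench. Origin on its axis at bench height, z up. In its frame: pump knob at the lid's centre; vent valve at y -52 mm, its brass hose barb to -y (13 mm thick, 161 mm up, ends y -96); pin at x 52, y 14; a small relief valve at x -26, y 45; wing nuts 83 mm out at 60, 180, 300 deg, tops 154 mm up.
- vent (a joint): Vent lever angle, rad: 0 = open, lever along the barb, pointing outward; 1.571 = shut on its stop, lever across the barb, pointing to the vessel's own -x. Grows clockwise seen from above. Starts at 0 to 0.3, needs about 1.2 N sideways near its end, stays where it is left. With the vent open, pump strokes do not raise the pin.
- vent_pivot (a point): Point on the vertical turning axis of the vent lever, at mid-height of the lever, 180 mm above the bench.
- vent_tip (a point): Outer end of the vent lever at mid-height, 59 mm from vent_pivot; moves with the lever, a level bar 6 mm wide and 9 mm high (black sleeve 9 by 11 mm on its outer part), free on both sides and above. Below it only the barb (top 168 mm above the bench) and the lid.
- plunger (a joint): How far the pump knob is pressed down, in m: 0 = up, 0.030 = down on its rigid stop. A spring pushes it up with about 5 N at the top and 11.5 N at the bottom (1 to 4 N more while it moves down) and returns it within 0.3 s.
- knob_top (a point): Centre of the flat top of the pump knob, a black mushroom-shaped palm knob 52 mm in diameter (flat top 44 mm) and 16 mm thick on a steel rod, 219 mm above the bench when up; it moves with the knob. It is pressed straight down.
- pin (a joint): How far the indicator pin stands out, m: 0 = in, 0.020 = fully out. Starts at 0 to 0.007. With the vent shut each full stroke (25 to 30 mm down, then right back up) raises it by up to 4 mm on the way down and it stays; short strokes, or from a knob not right back up, may do nothing. Takes 3 to 5 strokes; once fully out, more strokes do no more.
- pin_top (a point): Tip of the indicator pin, an upright steel pin 8 mm in diameter in a brass collar 22 mm in diameter and 11 mm high on the lid, 54 mm from the knob's axis; it moves with the pin (157 mm above the bench when in, 177 mm when fully out).

How it is judged:
By the outcome, as a careful person would: the job done as asked, in the order asked, and still so for the second after the job is handed in, with the robot touching nothing.
It also fails if it takes over 54 s, if anything falls off the work surface, if the arm or the gripper's body presses on something with over 40 N, if the wrist force passes 120 N, or if a joint passes its speed limit or range.

ROBOT

A 7-joint arm with a two-finger parallel gripper is mounted at the origin on the work surface. World frame = base frame: x ahead of the robot, y to its left, z up, the work surface at z = 0. Lengths are in m, angles in rad, forces in N, time in s.
With the tool pointing down it reaches from about 0.4 to 0.85 m from the base axis. Payload 4.5 kg.
Tool frame: the origin (TCP) lies midway between the tips of the shut fingers; the grasp point (between the pads) lies 19 mm behind it (r.hold_point_z is the distance from the TCP to the grasp point, in m); z points along the fingers, y is the direction in which the jaws open and shut (so a half turn about z gives the same grasp; the last joint's range is limited). The gripper opens to 88 mm and grips with 3 to 60 N. Pads are 18 mm wide; open, the fingers measure 123 mm over their backs; the gripper's body (75 mm by 187 mm) begins 45 mm behind the grasp point.
Start: joints at [-1.087, 0.689, -0.195, 1.565, 0.157, 0.902, -0.215], TCP at [0.272, 0.563, 0.239] pointing down, gripper open.
Joint ranges: [-3.01, 3.01], [-0.46, 2.08], [-1.47, 1.51], [0.13, 2.56], [-1, 4.14], [0.04, 2.09], [-2.66, 2.66]. Speed limits (rad/s): [2.57, 2.57, 3.14, 3.14, 3.14, 3.14, 3.14].

INTERFACE

Orientations are given as a unit quaternion [x, y, z, w].
In Python, from plant import r gives the robot as it stands. The module is installed in compiled form; this text tells all that it offers.
- The arm moves only by the tool move_arm, never from a script. Its arguments are lists of equal length, an entry for each row: "turn": the turn, a rotation vector about the tool's x, y, z in units of 2 pi rad (1.0 is 2 pi rad), a list of three; "dp": the shift along the tool's x, y, z in units of 2.5 cm (1.0 is 2.5 cm), a list of three; "jaw": the closure, from -1 (fully open) to 1 (shut), so that 0 is half open. In form: {"turn": [[wx, wy, wz], ...], "dp": [[x, y, z], ...], "jaw": [jaw, ...]}. A call has 1 to 10 rows; each row shifts and turns the commanded pose from where the row before left it, along the tool's axes as they then stand; what a row does not reach is not made up. A row lasts 1/12 s, in which the tool goes at most 41.7 mm and 7.16 degrees, less where a joint would pass 70% of its speed; a pose out of reach is approached as far as the arm can. A call with a number of a shift or a turn outside -1 to 1 is refused whole. A call with a gripper value outside its range is refused whole. The fingers move at their own pace and stop on an object; "newtons" is the grip in N (left out, the last holds). Time passes only in rows, so rows that do not move let the fingers close. It gives the time, the measured TCP pose, the force and the opening at its end, in the units of the state.
- r.get_state(): the state, without advancing time (a new reading comes with each control period).
- r.snapshot(name): name is "side" or "top"; returns a dict with "frame" (480x640x3 uint8, blue, green, red), "mtx" (3x3 intrinsics, pixels), "k1" (the pictures are not rectified: a ray, as slopes to the right and down, at radius r is drawn at 1 + k1 r^2 times it, then the intrinsics apply), "origin" and "orientation" of the camera in the world. Camera axes: x right, y up, looking along -z (the intrinsics and any distortion apply to the point x, -y, -z); pixel columns grow to the right and rows downward; lengths in m; the calibration is good to about 2 mm. A picture is of the moment at which its call begins. There is no depth.
- r.finish_job(): hands the job in, once; it reports no verdict.
The state is a dict: "clock": time; "q": joint angles; "qd": joint speeds; "joint_torque": joint torques, N m; "tool_pos": TCP position; "eef_rot": TCP orientation; "contact_force": force on the tool from outside, world axes, zero at the start; "moment": the same for the moment, N m; "opening": opening from 0.0 (shut) to 1.0 (fully open).
Only numpy, scipy, OpenCV 4.12 (cv2) and the standard library are available. Lean on these libraries where they do the work, as an engineer would, in place of code of your own. Each camera call takes 0.05 s, during which the arm holds its last target.

## Working session

There is one attempt and no reset: what is moved stays moved. The work goes in short steps, Python scripts to look and compute and a tool call to move; the robot and the scene stay as the last step left them, time stands still between calls to the robot, and variables do not carry over. Pictures are saved under pics/ and viewed, and the job is handed in when it is done.

Besides the shell and the picture viewer there is one more tool, called by a JSON object that holds its "op" and its "data", one argument or row to a line. move_arm: Moves the arm, as the interface text tells. Shifts and turns lie within -1 to 1; 1 stands for 2.5 cm of shift or 2 pi rad of turn. Its arguments: {"type":"object","properties":{"turn":{"type":"array","items":{"type":"array","items":{"type":"number","minimum":-1,"maximum":1}}},"dp":{"type":"array","items":{"type":"array","items":{"type":"number","minimum":-1,"maximum":1}}},"jaw":{"type":"array","items":{"type":"number"}},"newtons":{"type":"number"}},"required":["turn","dp","jaw"]}

```bash
mkdir -p pics; ls; python3 - <<'E'
from plant import r
import cv2
for n in("side","top"):
    s=r.snapshot(n); cv2.imwrite(f"pics/{n}0.png",s["frame"]); print(n,s["mtx"],s["k1"],s["origin"],s["orientation"])
print(r.get_state(), r.hold_point_z)
E
```

```text
pics
side [[591.26015948   0.         311.0354607 ]
 [  0.         591.26015948 245.4079842 ]
 [  0.           0.           1.        ]] -0.09513673753365001 [0.46046717 0.51650757 0.65375544] [-0.03725566  0.37901     0.91782068 -0.11210995]
top [[608.92363753   0.         317.47676206]
 [  0.         608.92363753 228.17710005]
 [  0.           0.           1.        ]] -0.12662228115637178 [0.51598813 0.00298045 0.9031818 ] [-0.03596957  0.00838897  0.71352391 -0.69965667]
{'clock': 0.1, 'q': array([-1.08718139,  0.68989515, -0.19453836,  1.56622604,  0.15730061,
        0.9025105 , -0.21506979]), 'qd': array([-8.49634856e-04, -1.56192657e-03, -3.91154049e-04, -4.15269719e-03,
       -7.73800273e-06,  1.21122259e-03, -2.06760823e-03]), 'joint_torque': array([-3.26452318e-03, -5.28500283e+01, -1.27124280e+00, -1.53840601e+01,
       -5.24720061e-02,  1.99137976e-03,  4.42773251e-05]), 'tool_pos': array([0.27153439, 0.5623057 , 0.23799753]), 'eef_rot': array([ 2.22957944e-01,  9.74827717e-01, -8.13278318e-04, -1.29254885e-04]), 'contact_force': array([ 0.25915242,  0.05412731, -0.02883653]), 'moment': array([0.01213033, 0.02150953, 0.00538489]), 'opening': 0.9987600238122797} 0.0187
```

View pics/side0.png

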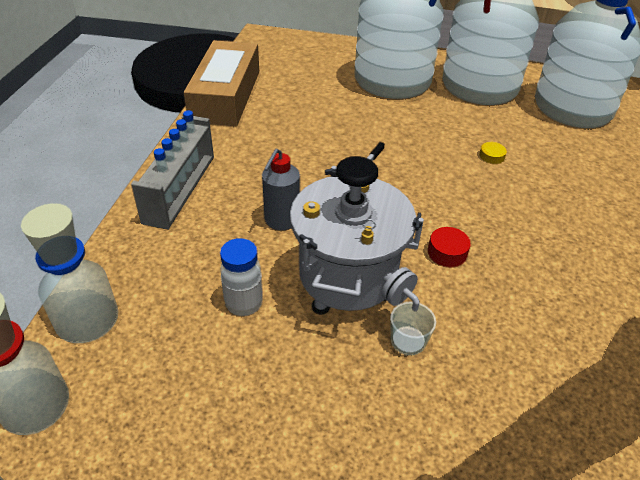

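View pics/top0.png

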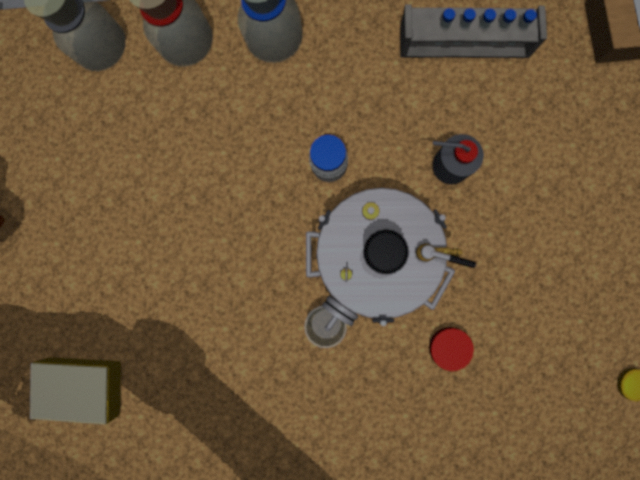

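The side view shows the knob at about (357,170) and the lever tip at (379,148). In the top view the knob is at (386,251), the vent pivot at (428,252), the lever tip at (474,263), the pin at (371,211) and the relief valve at (346,274).

```bash
cat > h.py <<'E'
import numpy as np, cv2
from scipy.spatial.transform import Rotation as R
def ray(s,u,v):
    m=s["mtx"]; d=np.array([s["k1"],0,0,0,0.])
    p=cv2.undistortPoints(np.array([[[u,v]]],float),m,d)[0,0]
    # model: distorted = x*(1+k1 r^2), same as OpenCV
    w=R.from_quat(s["orientation"]).apply([p[0],-p[1],-1]); return np.array(s["origin"]),w
def onz(s,u,v,z):
    o,w=ray(s,u,v); return o+w*(z-o[2])/w[2]
def tri(a,b):
    (o1,d1),(o2,d2)=a,b
    t=np.linalg.lstsq(np.c_[d1,-d2],o2-o1,rcond=None)[0]
    p,q=o1+d1*t[0],o2+d2*t[1]; return (p+q)/2,np.linalg.norm(p-q)
def proj(s,P):
    c=R.from_quat(s["orientation"]).inv().apply(np.array(P)-s["origin"])
    x=np.array([c[0]/-c[2],-c[1]/-c[2]]);x=x*(1+s["k1"]*(x@x))
    return s["mtx"][:2,:2]@x+s["mtx"][:2,2]
E
python3 - <<'E'
from plant import r
from h import *
S=r.snapshot("side");T=r.snapshot("top")
for n,s,(x,y,w,h) in(("side",S,(280,120,160,120)),("top",T,(300,170,200,150))):
    cv2.imwrite(f"pics/{n}z.png",cv2.resize(s["frame"][y:y+h,x:x+w],(800,600),interpolation=cv2.INTER_CUBIC))
for n,u,v,z in(("knob",386,251,.219),("piv",428,252,.185),("tip",474,263,.18),("pin",371,211,.156),("rel",346,274,.16),("lid",383,253,.144)):
    print(n,onz(T,u,v,z).round(4))
print(onz(S,357,170,.219),onz(S,379,148,.18),onz(S,312,209,.156))
E
```

```text
knob [ 0.532  -0.0471  0.219 ]
piv [ 0.5306 -0.099   0.185 ]
tip [ 0.5165 -0.1541  0.18  ]
pin [ 0.583  -0.0345  0.156 ]
rel [ 0.5064 -0.0021  0.16  ]
lid [ 0.5314 -0.0488  0.144 ]
[ 0.53097537 -0.04111588  0.219     ] [ 0.51697538 -0.14666967  0.18      ] [ 0.58198469 -0.0287281   0.156     ]
```

View pics/sidez.png

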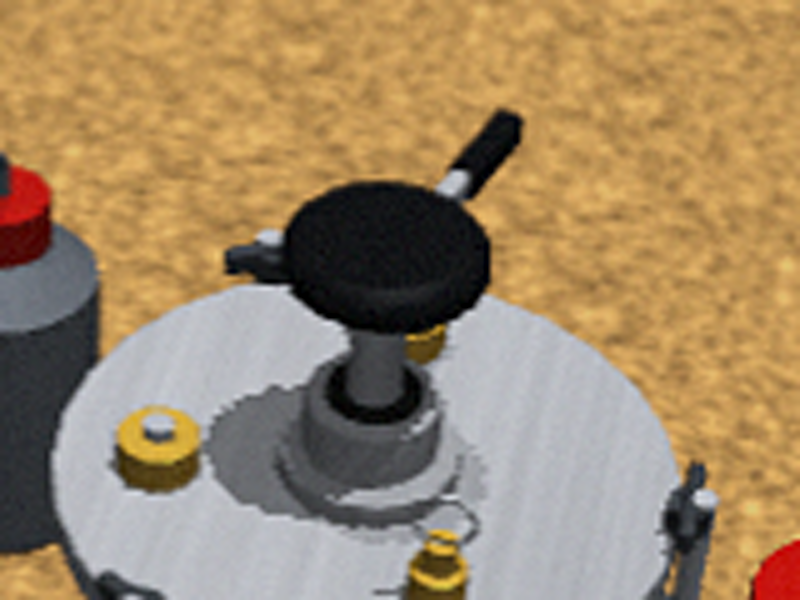

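View pics/topz.png

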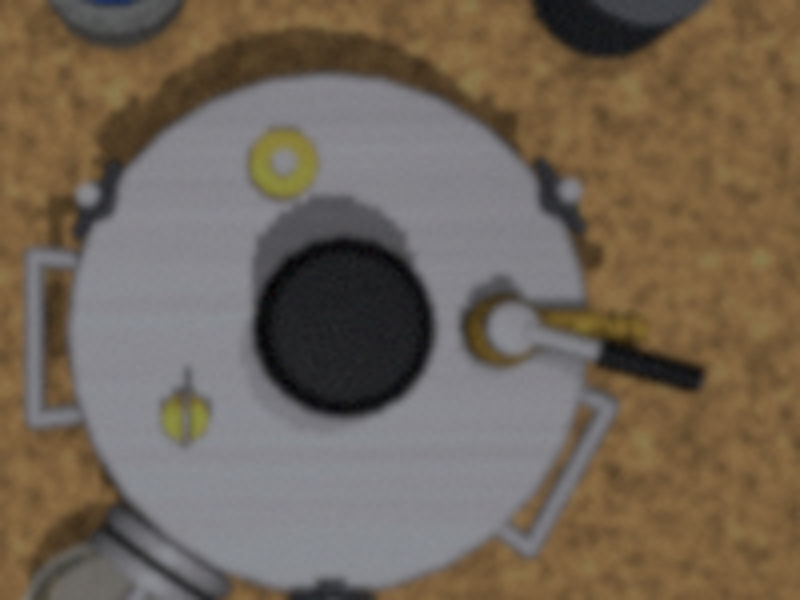

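```bash
python3 - <<'E'
from plant import r
from h import *
S=r.snapshot("side");T=r.snapshot("top")
z=lambda a,b,x,y,k:(x+a/k,y+b/k)
sz=lambda a,b:z(a,b,280,120,5); tz=lambda a,b:z(a,b,300,170,4)
for n,s,t in(("knobtop",(388,240),(345,326)),("tip",(510,122),(703,378)),("pin",(160,425),(285,161))):
    s=sz(*s);t=tz(*t); print(n,[x.round(4) for x in tri(ray(S,*s),ray(T,*t))])
    for zz in(.157,.18,.219):print(zz,onz(S,*s,zz)[:2].round(4),onz(T,*t,zz)[:2].round(4))
print("barbend",onz(T,*tz(645,328),.161).round(4),"pivot",onz(T,*tz(513,327),.187).round(4))
for n,p in (("whitebox",(70,390)),("greybottle",(466,152)),("blue",(328,152)),("red",(452,350)),("rack",(470,20))):print(n,onz(T,*p,.1).round(3))
E
```

```text
knobtop [array([ 0.5314, -0.0475,  0.2171]), np.float64(0.0002)]
0.157 [ 0.541  -0.1252] [ 0.5329 -0.0519]
0.18 [ 0.5373 -0.0955] [ 0.5323 -0.0502]
0.219 [ 0.531  -0.0451] [ 0.5315 -0.0474]
tip [array([ 0.5145, -0.1561,  0.1799]), np.float64(0.0004)]
0.157 [ 0.5169 -0.1887] [ 0.5146 -0.1611]
0.18 [ 0.5143 -0.1561] [ 0.5147 -0.1561]
0.219 [ 0.5098 -0.1007] [ 0.5148 -0.1475]
pin [array([ 0.5837, -0.0348,  0.1572]), np.float64(0.0004)]
0.157 [ 0.5835 -0.0351] [ 0.5839 -0.0348]
0.18 [ 0.5778 -0.0095] [ 0.5818 -0.0336]
0.219 [0.5682 0.0338] [ 0.5782 -0.0317]
barbend [ 0.5302 -0.143   0.161 ] pivot [ 0.5309 -0.099   0.187 ]
whitebox [0.352 0.376 0.1  ]
greybottle [ 0.664 -0.166  0.1  ]
blue [0.668 0.018 0.1  ]
red [ 0.403 -0.139  0.1  ]
rack [ 0.848 -0.181  0.1  ]
```

{"op": "move_arm", "data": {
  "turn": [
    [0,0,-0.0179],
    [0,0,-0.0179],
    [0,0,-0.0179],
    [0,0,-0.0179]
  ],
  "dp": [
    [0,0,-0.9],
    [0,0,-0.9],
    [0,0,-0.9],
    [0,0,-0.9]
  ],
  "jaw": [1,1,1,1],
  "newtons": 20
}}

```text
clock: 0.63
tool_pos: [0.2717, 0.5626, 0.3297]
eef_rot: [-0.003, 1.0, -0.0, 0.0]
contact_force: [-0.3, 0.5, -0.5]
opening: 0.722
```

The vessel axis is at about (0.5315,-0.047), with its yaw near 0. The pivot is at (0.531,-0.099) and the lever tip at (0.5145,-0.156), which makes the vent about 0.28 rad. The pin is in. Next I move over in the air with the fingers shut.

{"op": "move_arm", "data": {
  "turn": [
    [0,0,0],
    [0,0,0],
    [0,0,0],
    [0,0,0],
    [0,0,0],
    [0,0,0],
    [0,0,0],
    [0,0,0],
    [0,0,0],
    [0,0,0]
  ],
  "dp": [
    [-0.6,-0.96,0],
    [-0.6,-0.96,0],
    [-0.6,-0.96,0],
    [-0.6,-0.96,0],
    [-0.6,-0.96,0],
    [-0.6,-0.96,0],
    [-0.6,-0.96,0],
    [-0.6,-0.96,0],
    [-0.6,-0.96,0],
    [-0.6,-0.96,0]
  ],
  "jaw": [1,1,1,1,1,1,1,1,1,1]
}}

```text
clock: 1.47
tool_pos: [0.4223, 0.3215, 0.3288]
eef_rot: [-0.0, 1.0, -0.0, 0.0]
contact_force: [-0.3, 0.8, 0.2]
opening: 0.006
```

{"op": "move_arm", "data": {
  "turn": [
    [0,0,0],
    [0,0,0],
    [0,0,0],
    [0,0,0],
    [0,0,0],
    [0,0,0],
    [0,0,0],
    [0,0,0],
    [0,0,0],
    [0,0,0]
  ],
  "dp": [
    [-0.6,-0.96,0],
    [-0.6,-0.96,0],
    [-0.6,-0.96,0],
    [-0.6,-0.96,0],
    [-0.6,-0.96,0],
    [-0.17,-0.96,0],
    [-0.17,-0.96,0],
    [-0.17,-0.96,0],
    [-0.17,-0.96,0],
    [-0.17,-0.96,0]
  ],
  "jaw": [1,1,1,1,1,1,1,1,1,1]
}}

```text
clock: 2.3
tool_pos: [0.518, 0.0816, 0.3287]
eef_rot: [-0.0, 1.0, -0.0, 0.0]
contact_force: [0.4, -0.5, -0.5]
opening: 0.004
```

{"op": "move_arm", "data": {
  "turn": [
    [0,0,0],
    [0,0,0],
    [0,0,0],
    [0,0,0],
    [0,0,0],
    [0,0,0],
    [0,0,0],
    [0,0,0],
    [0,0,0],
    [0,0,0]
  ],
  "dp": [
    [-0.17,-0.96,0],
    [-0.17,-0.96,0],
    [-0.17,-0.96,0],
    [-0.17,-0.96,0],
    [-0.17,-0.96,0],
    [-0.17,-0.96,0],
    [-0.17,-0.96,0],
    [-0.17,-0.96,0],
    [-0.17,-0.96,0],
    [-0.17,-0.96,0]
  ],
  "jaw": [1,1,1,1,1,1,1,1,1,1]
}}

```text
clock: 3.13
tool_pos: [0.5605, -0.1584, 0.3287]
eef_rot: [0.0, 1.0, 0.0, -0.0]
contact_force: [-0.3, -0.1, 0.3]
opening: 0.005
```

{"op": "move_arm", "data": {
  "turn": [
    [0,0,0],
    [0,0,0],
    [0,0,0],
    [0,0,0],
    [0,0,0],
    [0,0,0],
    [0,0,0],
    [0,0,0],
    [0,0,0]
  ],
  "dp": [
    [0,0,0.8],
    [0,0,0.8],
    [0,0,0.8],
    [0,0,0.8],
    [0,0,0.8],
    [0,0,0.8],
    [0,0,0.8],
    [0,0,0.53],
    [0,0,0]
  ],
  "jaw": [1,1,1,1,1,1,1,1,1]
}}

```text
clock: 3.88
tool_pos: [0.5586, -0.1568, 0.1727]
eef_rot: [-0.0, 1.0, 0.001, -0.003]
contact_force: [0.4, -0.7, -0.3]
opening: 0.002
```

```bash
cat > snap.py <<'E'
import sys
from plant import r
from h import *
S=r.snapshot("side");T=r.snapshot("top");k=sys.argv[1]
a=cv2.resize(S["frame"][110:260,260:460],(400,300),interpolation=cv2.INTER_CUBIC)
b=cv2.resize(T["frame"][170:320,300:500],(400,300),interpolation=cv2.INTER_CUBIC)
cv2.imwrite(f"pics/{k}.png",cv2.resize(np.hstack([a,b]),(800,300)))
E
python3 snap.py a1
```

```text
(no output)
```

View pics/a1.png

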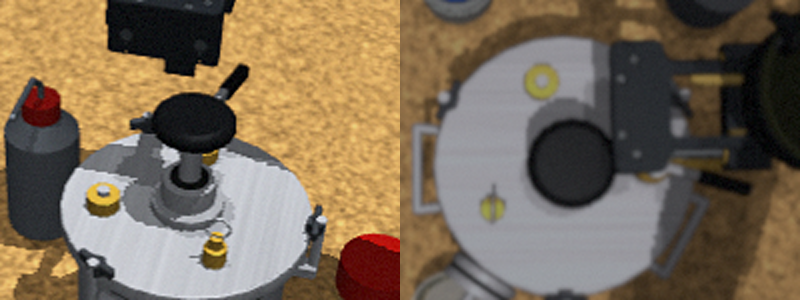

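The left half of the picture (side view) shows the finger tips just past the lever's +x side at about (180,70), clear of the knob. I push the lever along its arc.

{"op": "move_arm", "data": {
  "turn": [
    [0,0,0],
    [0,0,0],
    [0,0,0],
    [0,0,0],
    [0,0,0],
    [0,0,0],
    [0,0,0],
    [0,0,0],
    [0,0,0],
    [0,0,0]
  ],
  "dp": [
    [0.22,-0.01,-0.05],
    [0.22,-0.01,0],
    [0.22,-0.01,0],
    [0.22,-0.01,0],
    [0.22,-0.01,0],
    [0.187,0.095,0],
    [0.187,0.095,0],
    [0.187,0.095,0],
    [0.187,0.095,0],
    [0,0,0]
  ],
  "jaw": [1,1,1,1,1,1,1,1,1,1]
}}

```text
clock: 4.82
tool_pos: [0.5134, -0.148, 0.1768]
eef_rot: [-0.0, 1.0, 0.0, -0.0]
contact_force: [0.6, -0.1, 0.8]
opening: 0.002
```

```bash
python3 snap.py a2
```

```text
(no output)
```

View pics/a2.png

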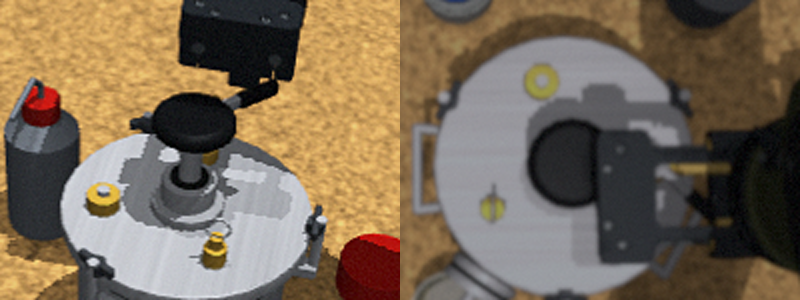

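The lever has turned to about 45° (sleeve near (262,92) in the left half) and the vessel has not moved. Continuing.

{"op": "move_arm", "data": {
  "turn": [
    [0,0,0],
    [0,0,0],
    [0,0,0],
    [0,0,0],
    [0,0,0],
    [0,0,0],
    [0,0,0],
    [0,0,0],
    [0,0,0],
    [0,0,0]
  ],
  "dp": [
    [0.11,0.13,0.04],
    [0.11,0.13,0.04],
    [0.11,0.13,0],
    [0.11,0.13,0],
    [0.04,0.12,0],
    [0.04,0.12,0],
    [0.04,0.12,0],
    [0.04,0.12,0],
    [0,0,0],
    [0,0,0]
  ],
  "jaw": [1,1,1,1,1,1,1,1,1,1]
}}

```text
clock: 5.75
tool_pos: [0.499, -0.1233, 0.1746]
eef_rot: [-0.0, 1.0, 0.0, -0.0]
contact_force: [-0.0, -0.6, -0.8]
opening: 0.003
```

```bash
python3 snap.py a3
```

```text
(no output)
```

View pics/a3.png

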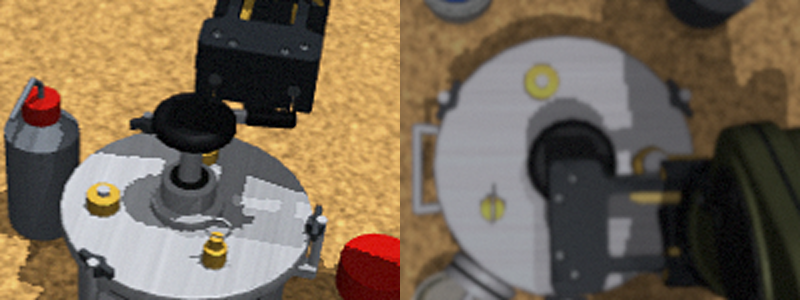

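The lever is now nearly across the barb (tip at about (293,117) in the left half). I move in small steps until the stop shows up in the force reading.

{"op": "move_arm", "data": {
  "turn": [
    [0,0,0],
    [0,0,0],
    [0,0,0],
    [0,0,0]
  ],
  "dp": [
    [0,0.06,0],
    [0,0.06,0],
    [0,0,0],
    [0,0,0]
  ],
  "jaw": [1,1,1,1]
}}

```text
clock: 6.18
tool_pos: [0.4992, -0.1209, 0.1746]
eef_rot: [-0.0, 1.0, 0.0, -0.0]
contact_force: [-1.3, -0.5, -0.4]
opening: 0.004
```

{"op": "move_arm", "data": {
  "turn": [
    [0,0,0],
    [0,0,0],
    [0,0,0]
  ],
  "dp": [
    [0,0.05,0],
    [0,0,0],
    [0,0,0]
  ],
  "jaw": [1,1,1]
}}

```text
clock: 6.43
tool_pos: [0.4992, -0.1196, 0.1747]
eef_rot: [-0.0, 1.0, 0.0, -0.0]
contact_force: [-1.4, -0.9, -0.1]
opening: 0.005
```

```bash
python3 snap.py a4; python3 -c "
from plant import r;from h import *
S=r.snapshot('side');print(proj(S,[.472,-.099,.18]), r.get_state()['contact_force'])
for y in (-.105,-.1,-.095):print((proj(S,[.472,y,.18])-[260,110])*2)"
```

```text
[407.7306045  174.46915339] [-0.41936885 -1.19857251 -0.12303122]
[296.55273617 123.37446603]
[295.64403314 128.00666252]
[294.72626736 132.68238487]
```

View pics/a4.png

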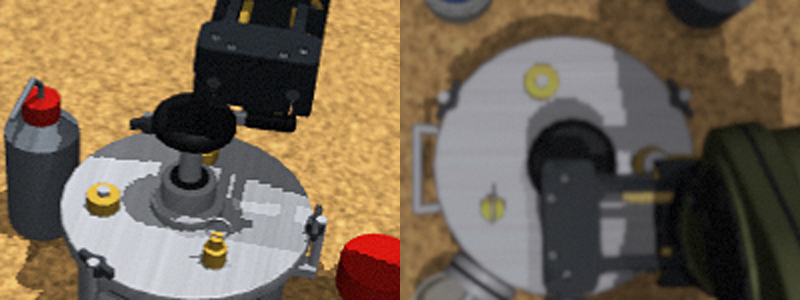

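The tip is at about (294,124) and should be near (296,128) when shut, so there are a few millimetres left.

{"op": "move_arm", "data": {
  "turn": [
    [0,0,0],
    [0,0,0],
    [0,0,0]
  ],
  "dp": [
    [0,0.04,0],
    [0,0.04,0],
    [0,0,0]
  ],
  "jaw": [1,1,1]
}}

```text
clock: 6.83
tool_pos: [0.4992, -0.1174, 0.1747]
eef_rot: [-0.0, 1.0, 0.0, -0.0]
contact_force: [-0.4, -1.5, 0.6]
opening: 0.005
```

{"op": "move_arm", "data": {
  "turn": [
    [0,0,0],
    [0,0,0],
    [0,0,0]
  ],
  "dp": [
    [0,0.04,0],
    [0,0,0],
    [0,0,0]
  ],
  "jaw": [1,1,1]
}}

```text
clock: 7.08
tool_pos: [0.4994, -0.1165, 0.1747]
eef_rot: [-0.0, 1.0, 0.0, 0.0]
contact_force: [-0.9, -0.9, -1.0]
opening: 0.005
```

{"op": "move_arm", "data": {
  "turn": [
    [0,0,0],
    [0,0,0],
    [0,0,0]
  ],
  "dp": [
    [0,0.04,0],
    [0,0,0],
    [0,0,0]
  ],
  "jaw": [1,1,1]
}}

```text
clock: 7.33
tool_pos: [0.4993, -0.1159, 0.1747]
eef_rot: [0.0, 1.0, -0.0, 0.0]
contact_force: [-1.3, -1.9, 0.2]
opening: 0.005
```

{"op": "move_arm", "data": {
  "turn": [
    [0,0,0],
    [0,0,0],
    [0,0,0]
  ],
  "dp": [
    [0,0.04,0],
    [0,0,0],
    [0,0,0]
  ],
  "jaw": [1,1,1]
}}

```text
clock: 7.58
tool_pos: [0.4993, -0.1158, 0.1747]
eef_rot: [0.001, 1.0, -0.001, -0.0]
contact_force: [-0.7, -4.5, 0.1]
opening: 0.006
```

```bash
python3 snap.py a5; python3 -c "
from plant import r;print(r.get_state()['contact_force'])"
```

```text
[-1.48903182 -5.28634368 -1.06096845]
```

View pics/a5.png

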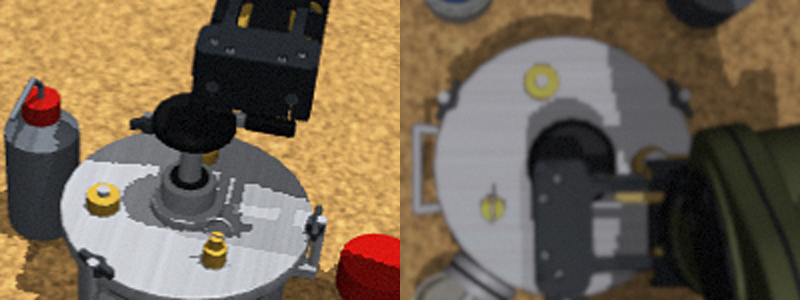

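The TCP stopped moving while the force rose to 5 N, so the lever is on its stop, and the vessel has not moved. I back off, rise and check.

{"op": "move_arm", "data": {
  "turn": [
    [0,0,0],
    [0,0,0],
    [0,0,0],
    [0,0,0],
    [0,0,0],
    [0,0,0],
    [0,0,0],
    [0,0,0],
    [0,0,0]
  ],
  "dp": [
    [0,-0.3,0],
    [0,-0.3,0],
    [0,0,-0.8],
    [0,0,-0.8],
    [0,0,-0.8],
    [0,0,-0.8],
    [0,0,-0.8],
    [0,0,-0.8],
    [0,0,0]
  ],
  "jaw": [1,1,1,1,1,1,1,1,1]
}}

```text
clock: 8.43
tool_pos: [0.5019, -0.1296, 0.2983]
eef_rot: [-0.0, 1.0, -0.0, 0.004]
contact_force: [-0.3, -0.4, -0.7]
opening: 0.005
```

```bash
python3 snap.py a6
```

```text
(no output)
```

View pics/a6.png

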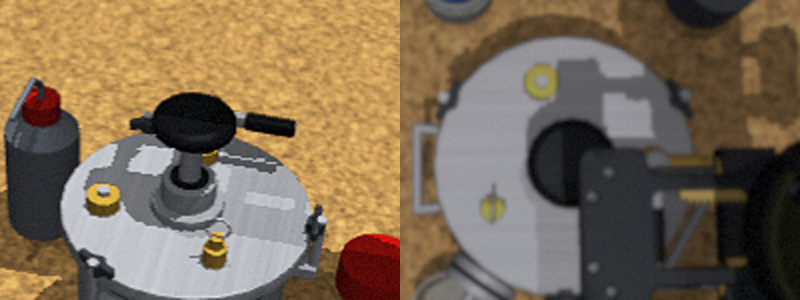

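The tip is at (295,128), which matches the predicted shut position. The knob is up and the vessel has not moved. Next I move over the knob.

{"op": "move_arm", "data": {
  "turn": [
    [0,0,0],
    [0,0,0],
    [0,0,0],
    [0,0,0],
    [0,0,0],
    [0,0,0]
  ],
  "dp": [
    [-0.32,0.82,0],
    [-0.32,0.82,0],
    [-0.32,0.82,0.5],
    [-0.32,0.82,0.5],
    [0,0,0.8],
    [0,0,0]
  ],
  "jaw": [1,1,1,1,1,1]
}}

```text
clock: 9.03
tool_pos: [0.5288, -0.046, 0.2455]
eef_rot: [-0.002, 1.0, 0.001, -0.004]
contact_force: [-0.8, -0.8, -0.7]
opening: 0.013
```

{"op": "move_arm", "data": {
  "turn": [
    [0,0,0]
  ],
  "dp": [
    [0,0,0]
  ],
  "jaw": [1]
}}

```text
clock: 9.12
tool_pos: [0.5299, -0.0479, 0.248]
eef_rot: [-0.0, 1.0, -0.0, -0.002]
contact_force: [-0.0, -0.6, 0.1]
opening: 0.006
```

{"op": "move_arm", "data": {
  "turn": [
    [0,0,0],
    [0,0,0],
    [0,0,0],
    [0,0,0],
    [0,0,0],
    [0,0,0],
    [0,0,0],
    [0,0,0]
  ],
  "dp": [
    [-0.06,0,0.5],
    [0,0,0.4],
    [0,0,0.3],
    [0,0,0.3],
    [0,0,0.3],
    [0,0,0.3],
    [0,0,0.2],
    [0,0,0]
  ],
  "jaw": [1,1,1,1,1,1,1,1]
}}

```text
clock: 9.78
tool_pos: [0.5326, -0.0486, 0.1926]
eef_rot: [0.001, 1.0, -0.001, -0.0]
contact_force: [-2.5, -0.7, 10.6]
opening: 0.005
```

```bash
python3 snap.py b1; python3 -c "
from plant import r;s=r.get_state();print(s['tool_pos'],s['contact_force'])"
```

```text
[ 0.53264048 -0.04865497  0.19310417] [-2.83758981 -0.51322147 10.98014281]
```

View pics/b1.png

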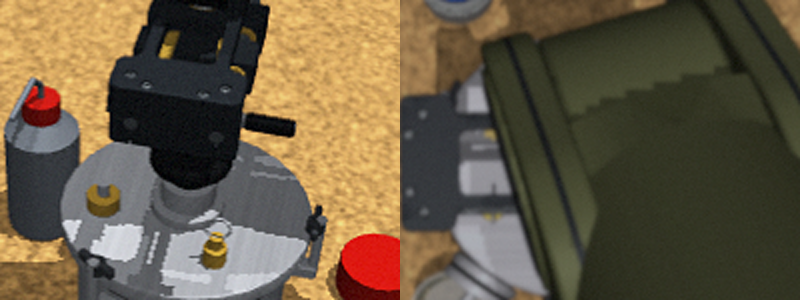

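The knob is about 26 mm down and the pin has risen a little (at (103,187) in the left half). I press a touch deeper, then let it up.

{"op": "move_arm", "data": {
  "turn": [
    [0,0,0],
    [0,0,0],
    [0,0,0],
    [0,0,0],
    [0,0,0],
    [0,0,0]
  ],
  "dp": [
    [0,0,0.08],
    [0,0,-0.7],
    [0,0,-0.7],
    [0,0,-0.4],
    [0,0,0],
    [0,0,0]
  ],
  "jaw": [1,1,1,1,1,1]
}}

```text
clock: 10.38
tool_pos: [0.5329, -0.0478, 0.2353]
eef_rot: [0.0, 1.0, -0.0, 0.0]
contact_force: [-0.2, 0.4, -0.5]
opening: 0.007
```

```bash
python3 snap.py b2; python3 -c "
from plant import r;s=r.get_state();print(s['tool_pos'],s['contact_force'])"
```

```text
[ 0.53217408 -0.04777725  0.23433431] [-0.33883117 -0.52743646  0.20718012]
```

View pics/b2.png

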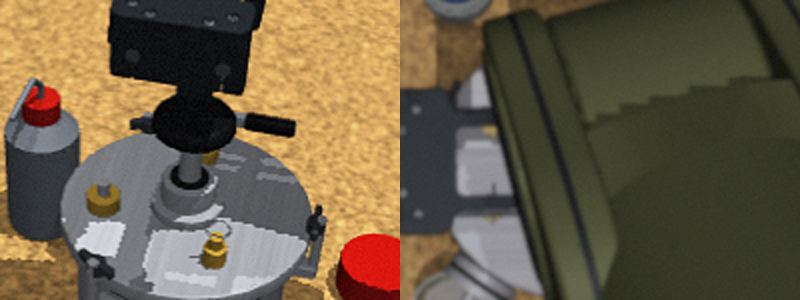

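The pin has come up to about (103,184), the knob is back up, and the vent tip has not moved. Next come full strokes.

{"op": "move_arm", "data": {
  "turn": [
    [0,0,0],
    [0,0,0],
    [0,0,0],
    [0,0,0],
    [0,0,0],
    [0,0,0],
    [0,0,0]
  ],
  "dp": [
    [0,0,0.4],
    [0,0,0.4],
    [0,0,0.4],
    [0,0,0.4],
    [0,0,0.3],
    [0,0,0],
    [0,0,0]
  ],
  "jaw": [1,1,1,1,1,1,1]
}}

```text
clock: 11.07
tool_pos: [0.5332, -0.0476, 0.1893]
eef_rot: [-0.0, 1.0, -0.0, 0.001]
contact_force: [-4.9, 0.2, 26.4]
opening: 0.003
```

{"op": "move_arm", "data": {
  "turn": [
    [0,0,0],
    [0,0,0],
    [0,0,0],
    [0,0,0],
    [0,0,0],
    [0,0,0]
  ],
  "dp": [
    [0,0,-0.7],
    [0,0,-0.7],
    [0,0,-0.5],
    [0,0,0],
    [0,0,0],
    [0,0,0]
  ],
  "jaw": [1,1,1,1,1,1]
}}

```text
clock: 11.57
tool_pos: [0.5319, -0.0477, 0.2336]
eef_rot: [-0.0, 1.0, 0.0, -0.001]
contact_force: [-0.0, -0.0, -1.0]
opening: 0.005
```

```bash
cat > pinz.py <<'E'
from plant import r
from h import *
import sys
S=r.snapshot("side")
cv2.imwrite(f"pics/{sys.argv[1]}.png",cv2.resize(S["frame"][130:250,280:440],(800,600),interpolation=cv2.INTER_CUBIC))
for z in (.157,.161,.165,.169,.173,.177):print(z,((proj(S,[.5837,-.0348,z])-[280,130])*5).round(0))
E
python3 pinz.py c1
```

```text
0.157 [159. 376.]
0.161 [159. 364.]
0.165 [160. 352.]
0.169 [160. 340.]
0.173 [160. 327.]
0.177 [160. 315.]
```

View pics/c1.png

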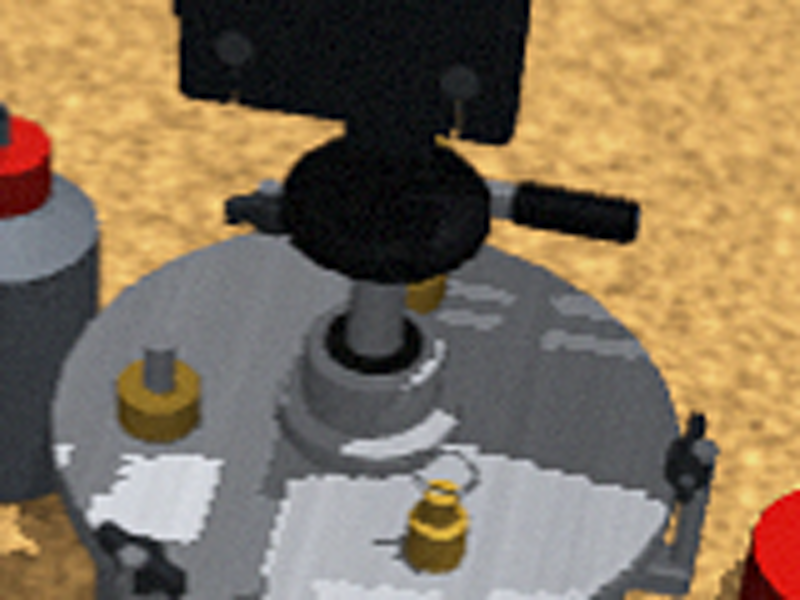

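The pin top is at about (160,350), so it stands roughly 8 mm out after 2 strokes. The second stroke reached the stop (26 N), so I make the next ones slightly shorter.

{"op": "move_arm", "data": {
  "turn": [
    [0,0,0],
    [0,0,0],
    [0,0,0],
    [0,0,0],
    [0,0,0],
    [0,0,0],
    [0,0,0]
  ],
  "dp": [
    [0,0,0.4],
    [0,0,0.4],
    [0,0,0.4],
    [0,0,0.35],
    [0,0,0.3],
    [0,0,0],
    [0,0,0]
  ],
  "jaw": [1,1,1,1,1,1,1]
}}

```text
clock: 12.2
tool_pos: [0.5331, -0.0476, 0.1894]
eef_rot: [-0.0, 1.0, -0.0, 0.0]
contact_force: [-2.9, -0.1, 15.2]
opening: 0.007
```

{"op": "move_arm", "data": {
  "turn": [
    [0,0,0],
    [0,0,0],
    [0,0,0],
    [0,0,0],
    [0,0,0],
    [0,0,0]
  ],
  "dp": [
    [0,0,-0.7],
    [0,0,-0.7],
    [0,0,-0.45],
    [0,0,0],
    [0,0,0],
    [0,0,0]
  ],
  "jaw": [1,1,1,1,1,1]
}}

```text
clock: 12.7
tool_pos: [0.5319, -0.0477, 0.2336]
eef_rot: [-0.0, 1.0, 0.0, -0.001]
contact_force: [0.0, -0.7, -0.8]
opening: 0.007
```

{"op": "move_arm", "data": {
  "turn": [
    [0,0,0],
    [0,0,0],
    [0,0,0],
    [0,0,0],
    [0,0,0],
    [0,0,0],
    [0,0,0]
  ],
  "dp": [
    [0,0,0.4],
    [0,0,0.4],
    [0,0,0.4],
    [0,0,0.35],
    [0,0,0.3],
    [0,0,0],
    [0,0,0]
  ],
  "jaw": [1,1,1,1,1,1,1]
}}

```text
clock: 13.28
tool_pos: [0.533, -0.0476, 0.1894]
eef_rot: [-0.0, 1.0, -0.0, 0.0]
contact_force: [-2.8, -0.1, 17.5]
opening: 0.004
```

{"op": "move_arm", "data": {
  "turn": [
    [0,0,0],
    [0,0,0],
    [0,0,0],
    [0,0,0],
    [0,0,0],
    [0,0,0]
  ],
  "dp": [
    [0,0,-0.7],
    [0,0,-0.7],
    [0,0,-0.45],
    [0,0,0],
    [0,0,0],
    [0,0,0]
  ],
  "jaw": [1,1,1,1,1,1]
}}

```text
clock: 13.78
tool_pos: [0.5319, -0.0477, 0.2336]
eef_rot: [-0.0, 1.0, 0.0, -0.001]
contact_force: [0.6, 0.0, -0.4]
opening: 0.003
```

```bash
python3 pinz.py c2|tail -2
```

```text
0.173 [160. 327.]
0.177 [160. 315.]
```

View pics/c2.png

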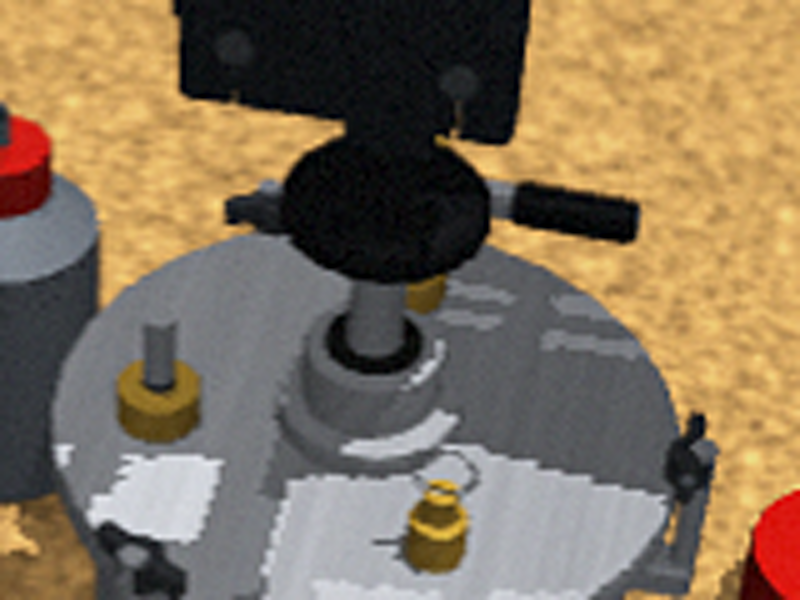

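The pin top is now at about (160,323), roughly 17 mm out. I do two more strokes, then retreat upward.

{"op": "move_arm", "data": {
  "turn": [
    [0,0,0],
    [0,0,0],
    [0,0,0],
    [0,0,0],
    [0,0,0],
    [0,0,0],
    [0,0,0]
  ],
  "dp": [
    [0,0,0.4],
    [0,0,0.4],
    [0,0,0.4],
    [0,0,0.35],
    [0,0,0.3],
    [0,0,0],
    [0,0,0]
  ],
  "jaw": [1,1,1,1,1,1,1]
}}

```text
clock: 14.42
tool_pos: [0.5331, -0.0476, 0.1894]
eef_rot: [-0.0, 1.0, -0.0, 0.001]
contact_force: [-3.4, -0.4, 15.6]
opening: 0.003
```

{"op": "move_arm", "data": {
  "turn": [
    [0,0,0],
    [0,0,0],
    [0,0,0],
    [0,0,0],
    [0,0,0],
    [0,0,0]
  ],
  "dp": [
    [0,0,-0.7],
    [0,0,-0.7],
    [0,0,-0.45],
    [0,0,0],
    [0,0,0],
    [0,0,0]
  ],
  "jaw": [1,1,1,1,1,1]
}}

```text
clock: 14.92
tool_pos: [0.5319, -0.0477, 0.2337]
eef_rot: [-0.0, 1.0, 0.0, -0.001]
contact_force: [0.8, 0.2, 0.2]
opening: 0.006
```

```bash
python3 pinz.py c3|tail -1
```

```text
0.177 [160. 315.]
```

{"op": "move_arm", "data": {
  "turn": [
    [0,0,0],
    [0,0,0],
    [0,0,0],
    [0,0,0],
    [0,0,0],
    [0,0,0],
    [0,0,0]
  ],
  "dp": [
    [0,0,0.4],
    [0,0,0.4],
    [0,0,0.4],
    [0,0,0.35],
    [0,0,0.3],
    [0,0,0],
    [0,0,0]
  ],
  "jaw": [1,1,1,1,1,1,1]
}}

```text
clock: 15.55
tool_pos: [0.5331, -0.0476, 0.1894]
eef_rot: [-0.0, 1.0, -0.0, 0.0]
contact_force: [-3.7, -0.4, 15.1]
opening: 0.001
```

{"op": "move_arm", "data": {
  "turn": [
    [0,0,0],
    [0,0,0],
    [0,0,0],
    [0,0,0],
    [0,0,0],
    [0,0,0],
    [0,0,0],
    [0,0,0]
  ],
  "dp": [
    [0,0,-0.7],
    [0,0,-0.7],
    [0,0,-0.8],
    [0,0,-0.8],
    [0,0,-0.8],
    [0,0,-0.8],
    [0,0,0],
    [0,0,0]
  ],
  "jaw": [1,1,1,1,1,1,1,1]
}}

```text
clock: 16.22
tool_pos: [0.5329, -0.0476, 0.3033]
eef_rot: [-0.0, 1.0, -0.0, 0.0]
contact_force: [-0.3, 0.5, -0.9]
opening: 0.006
```

```bash
python3 pinz.py c4|tail -1
```

```text
0.177 [160. 315.]
```

View pics/c3.png

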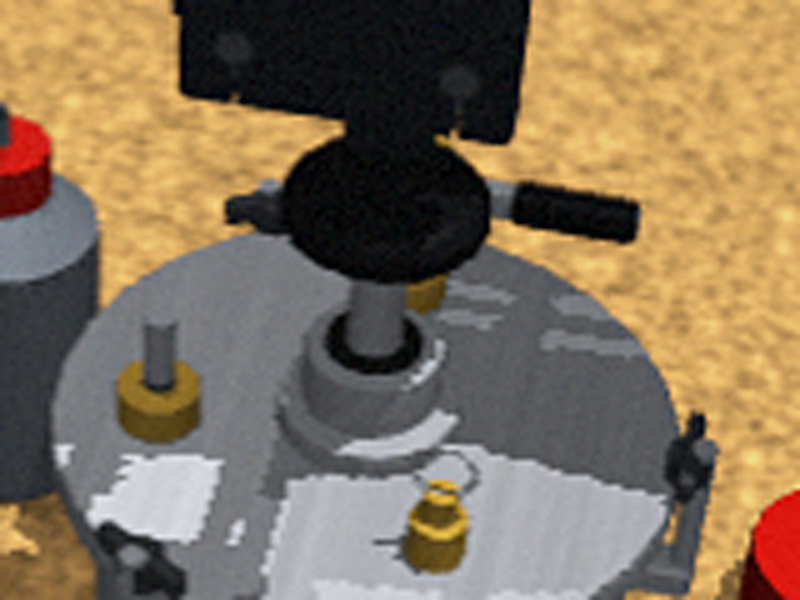

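View pics/c4.png

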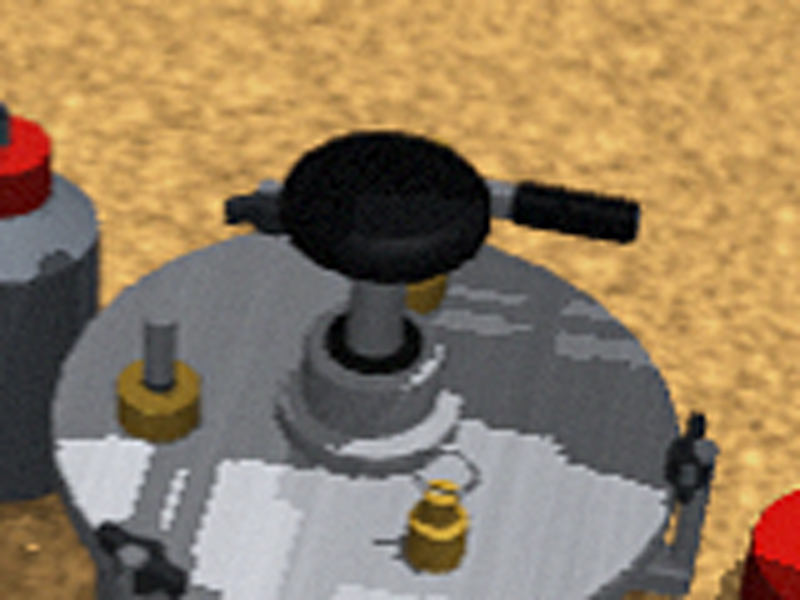

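The pin looks the same after strokes 4, 5 and 6, at row 318–323 where 315 is expected when fully out. I measure it more carefully.

```bash
python3 - <<'E'
from plant import r
from h import *
S=r.snapshot("side")
print(S["frame"][185:222,312].mean(axis=1).round(0).astype(int).tolist(), "rows185..221")
cx=[ -7.33]
for z in(.155,.173,.175,.177):
  # circle r=4mm: back/front rows
  pts=np.array([proj(S,[.5837+.004*np.cos(a),-.0348+.004*np.sin(a),z]) for a in np.linspace(0,6.28,60)])
  print(z,"rows",pts[:,1].min().round(1),pts[:,1].max().round(1),"cols",pts[:,0].min().round(1),pts[:,0].max().round(1))
ims=[cv2.imread(f"pics/{k}.png")[280:460,80:240] for k in("c1","c2","c3","c4")]
cv2.imwrite("pics/pc.png",cv2.resize(np.hstack(ims+[cv2.resize(S["frame"][186:222,296:328],(160,180),interpolation=cv2.INTER_NEAREST)]),(800,180)))
E
```

```text
[120, 115, 120, 123, 115, 120, 120, 121, 116, 121, 85, 74, 78, 77, 76, 76, 74, 78, 73, 77, 75, 75, 24, 50, 86, 100, 93, 84, 58, 58, 58, 59, 54, 74, 124, 119, 120] rows185..221
0.155 rows 204.2 208.4 cols 308.6 314.9
0.173 rows 193.4 197.6 cols 308.8 315.2
0.175 rows 192.2 196.3 cols 308.9 315.3
0.177 rows 191.0 195.1 cols 308.9 315.3
```

View pics/pc.png

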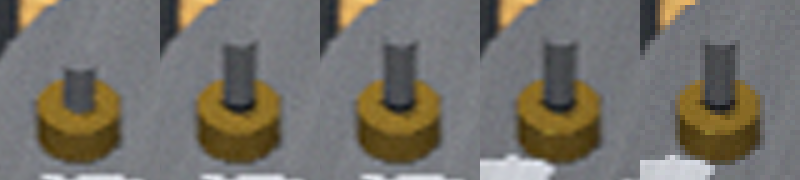

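In the pin's column, the visible top edge at row 195 is the front rim. Its flat top is shaded like the lid, so it blends in. The prediction for z = 0.177 is row 195.1, so the pin is fully out. Strokes 5 and 6 adding nothing agrees with that. I take a last full look and hand in.

```bash
python3 - <<'E'
from plant import r
from h import *
S=r.snapshot("side");cv2.imwrite("pics/end.png",S["frame"])
a=cv2.imread("pics/side0.png");d=cv2.absdiff(a,S["frame"]).max(2)
print(proj(S,[.472,-.099,.18]),r.get_state()["contact_force"],r.get_state()["clock"])
E
```

```text
[407.7306045  174.46915339] [-0.44225032  0.94631065  0.22892181] 16.3667
```

View pics/end.png

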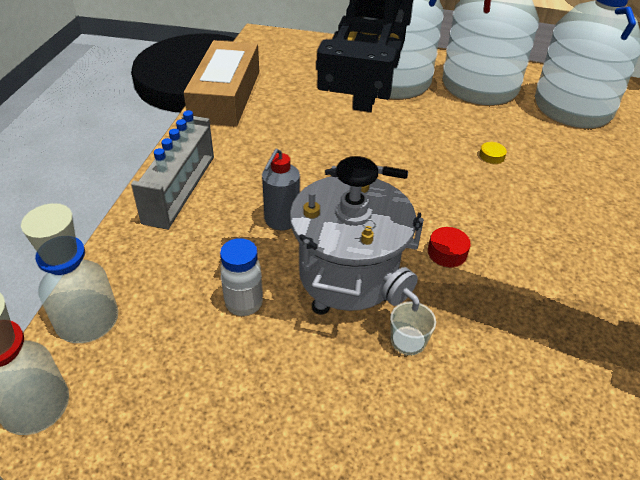

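The final side view shows the lever tip at (407,174) as predicted for shut, the knob up at (357,170) and the pin out at (312,200). Everything else is where it was, and the gripper is clear.

```bash
python3 -c "
from plant import r;print(r.finish_job())"
```

```text
the job is handed in; nothing more can be done
None
```

The vessel is up to pressure and the job is handed in, with about 16.4 s of the 54 s used. I pushed the vent lever shut onto its stop with the closed fingers, then gave the knob six strokes. The first went at least 26 mm down and the other five 29.6 mm, with the knob let right back up after each.

Final checks:
- **Vent:** the lever tip is at pixel (407,174), where I predicted it for fully shut. At the stop the force rose to about 5 N with no further movement.
- **Pin:** the front rim of its top is at row 195, against a predicted 195.1 for fully out. My first reading suggested it was 2–4 mm short. The flat top blends into the shaded lid, so I had misread the edge. Strokes 5 and 6 did not raise it further, which agrees with fully out.
- **Knob and surroundings:** the knob is up, the vessel and everything around it look unmoved, and the gripper was clear above with nothing touching.

The highest wrist force I read was about 27 N, when the second stroke reached the knob's stop.

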